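# Close and lock the sump hatch of a glass grinder

### The arm

A 6-joint arm with a two-finger parallel gripper is mounted at the origin on the work surface. World frame = base frame: x ahead of the robot, y to its left, z up, the work surface at z = 0. Lengths are in mm, angles in degrees, forces in N, time in s.
With the tool pointing down it reaches from about 350 to 850 mm from the base axis. Payload 8.1 kg.
Tool frame: the origin (TCP) lies between the finger pads; the fingertips stand 19 mm ahead of it and the grasp point (between the pads) is the TCP (nose_length is the distance from the TCP to the fingertips, in mm); y points along the fingers, x is the direction in which the jaws open and shut, and the axes are right-handed (so a half turn about y gives the same grasp; the last joint's range is limited). The gripper opens to 85 mm and grips with 20 to 120 N. Pads are 22 mm wide; open, the fingers measure 114 mm over their backs; the gripper's body (76 mm by 85 mm) begins 54 mm behind the grasp point. The pads swing forward as they close: fully open they stand 13 mm farther back than shut.
Start: joints at [58.934, 7.471, 85.268, -0, 87.261, -4.893], TCP at [264.627, 538.496, 250.292] pointing down, gripper open.
Joint ranges: [-169.43, 169.43], [-51.17, 129.36], [1.28, 143.12], [-76.62, 256.62], [0, 156.53], [-152.29, 152.29]. Speed limits (degrees/s): [136.94, 136.94, 159.86, 180, 180, 180].

### API

Orientations are given as [roll, pitch, yaw] about the fixed x, y, z axes, in that order (R = Rz(yaw) Ry(pitch) Rx(roll)).
In Python, from bench import sense, snapshot, camera_info, hand_in, nose_length gives the robot as it stands.
- The arm moves only by the tool arm_command, never from a script. Its argument "commands" is a list of rows, each a list of 3 entries, a list of its own where there are three numbers: the opening in per cent of the stroke, from 0 (shut) to 100 (fully open), then the shift along the world's x, y, z in units of 30 mm (1.0 is 30 mm), then the turn, a rotation vector about the world's x, y, z in degrees. A call has 1 to 5 rows; each row shifts and turns the pose as measured when the row begins; what a row does not reach is not made up. A row lasts 1/12 s, in which the tool goes at most 41.7 mm and 7.16 degrees, less where a joint would pass 70% of its speed; a pose out of reach is approached as far as the arm can. A call is refused whole if a number of a shift passes 1 or a number of a turn 7.16, either way. A call with a gripper value outside its range is refused whole. The fingers move at their own pace and stop on an object; "force" is the grip in N (left out, the last holds). Time passes only in rows, so rows that do not move let the fingers close. It gives the time, the measured TCP pose, the force and the opening at its end, in the units of the state.
- sense(): the state, without advancing time (a new reading comes with each control period).
- snapshot(name): name is "side" or "top" or "wrist"; returns the picture (384x512x3 uint8, blue, green, red); there is no depth.
- camera_info(name): a dict with "fx", "fy", "cx", "cy" (pixels), "rvec" (rotation vector, rad) and "tvec" (3), from world to camera coordinates, as OpenCV has them; the wrist camera has in their place "hand_eye" (4x4, takes a point from camera to tool coordinates, whose origin is the TCP and whose axes are the tool frame's). Camera axes: x right, y down, z forward; pixel columns grow to the right and rows downward; lengths in mm; the calibration is good to about 2 mm. A picture is of the moment at which its call begins: read the wrist's pose just before it. camera_info takes no time and is no camera call.
- hand_in(): hands the job in, once; it reports no verdict.
The state is a dict: "time": time; "joint_pos": joint angles; "qd": joint speeds; "joint_efforts": joint torques, N m; "tool_pos": TCP position; "tcp_rot": TCP orientation; "ft_force": force on the tool from outside, world axes, zero at the start; "wrist_torque": the same for the moment, N m; "finger_gap": finger opening in mm.
Only numpy, scipy, OpenCV 4.12 (cv2) and the standard library are available. Lean on these libraries where they do the work, as an engineer would, in place of code of your own. Each camera call takes 0.05 s, during which the arm holds its last target. There are 200 camera calls.

### The job

Slide the open sump hatch on top of the glass grinder fully home against its end stop, then push its sprung T-handled stud straight in and turn it clockwise until it locks, and let go. Feel your way: do not force the hatch or the stud, and leave the things lying around undisturbed.

Things in the scene. Friction and masses are not known exactly. Their poses are not given: they have to be found in the camera images.
- grinder: wet glass grinder, fixed to the bench: a blue box with grey top, 280 (its x) x 360 (its y) mm, top 100 mm above its underside. Origin: centre of the underside on the bench; z up. The grinding bit stands on the +y half (up to 44 mm above the top, at x 30, y 100 mm), the sliding hatch is on the -y half.
- hatch_plate: aluminium plate 120 (x) x 90 (y) x 4 mm between two rails 10 mm high on the grinder's top; upper face 105 mm above the bench. Origin at grinder (0, -80, 100) mm when home; axes as the grinder's. Slides along the grinder's x: home is towards +x, open towards -x; about 3.5 N of friction. Over 25 N between it and its end stop counts as forcing.
- hatch (a joint): opening of the hatch in m: 0 = home against the end stop, grows as it slides open (towards the grinder's -x), up to 0.062. It stays where it is left.
- tee: T-handled stud on the hatch plate, slides along with it; hatch home: axis at grinder x -30, y -80 mm. Origin: on its axis, at the plate's upper face when not pressed (sinks when pushed). z up, y along the crossbar, which before locking lies along the grinder's y. Steel shank 12 mm in diameter; crossbar 40 (y) x 12 (x) x 20 mm high, 40 to 60 mm above the plate.
- tee_grip (a point): centre of the T handle's crossbar, on the stud's axis, 50 mm above the hatch plate when not pressed; axes as tee.
- stud_push (a joint): how far the stud is pushed in, m; 0 = out. Spring: 3 N at 0, plus 0.35 N per mm. It goes in only with the hatch home (within 1.5 mm). It is blocked from turning until a pin below is under a ledge: at a hidden depth of 5 to 21 mm, different each start; 2 mm deeper is a solid bottom. Over 16 N on the bottom or the ledge counts as forcing. Locked, it rests 4.9 mm higher than the ledge.
- stud_turn (a joint): turn of the stud, rad, clockwise seen from above: 0 = unlocked, stop at 1.50. A weak spring (up to 0.03 N m) turns it back. Turned past about 1.35 and then let up by its spring, the pin rises into a notch, which holds the stud at 1.32 or more: locked. Let go earlier, it stays loose under the ledge or springs back to 0.
- dressing_stone: bystander, leave alone: grey dressing stone 30 x 70 x 14 mm lying on the grinder's top. Origin: centre of its underside.
- glass_offcut: bystander, leave alone: green glass square 50 x 50 x 5 mm on the grinder's grid. Origin: centre of its underside.
- flux_jar: bystander, leave alone: jar, 52 mm across, 65 mm high, on the grinder's top. Origin: centre of its underside.
- foil_roll: bystander, leave alone: copper ring 72 mm across, 8 mm high, on the bench on the grinder's -y side. Origin: centre of its underside.
- batten: bystander, leave alone: wooden batten 240 x 35 x 18 mm on the bench on the grinder's -y side. Origin: centre of its underside.
- flux_brush: bystander, leave alone: brush 170 mm long on the bench before the grinder. Origin: centre of its underside.
- lead_weight: bystander, leave alone: dark knobbed weight 48 mm across, 50 mm high, on the bench on the grinder's +y side. Origin: centre of its underside.
- glass_offcut2: bystander, leave alone: amber glass piece 90 x 60 x 5 mm on the bench before the grinder. Origin: centre of its underside.

How it is judged:
By the outcome, as a careful person would: the job done as asked, in the order asked, and still so for the second after the job is handed in, with the robot touching nothing.
It also fails if it takes over 48 s, if anything falls off the work surface, if the arm or the gripper's body presses on something with over 40 N, if the wrist force passes 120 N, or if a joint passes its speed limit or range.

## Working session

There is one attempt and no reset: what is moved stays moved. The work goes in short steps, Python scripts to look and compute and a tool call to move; the robot and the scene stay as the last step left them, time stands still between calls to the robot, and variables do not carry over. Pictures are saved under pics/ and viewed, about 8 in all and at most 12, crops included, and the job is handed in when it is done.

Besides the shell and the picture viewer there is one more tool, called after "Request:" as name(argument=value, ...), one argument or row to a line, values as JSON. arm_command: Moves the arm, as the interface text tells. Its arguments: {"type":"object","properties":{"commands":{"type":"array"},"force":{"type":"number"}},"required":["commands"]}

```bash
mkdir -p pics
python3 - <<'E'
from bench import *
import cv2,numpy as np
s=sense();print(s)
print(nose_length)
for n in("side","top"):
    cv2.imwrite(f"pics/{n}0.png",snapshot(n));print(n,camera_info(n))
print(camera_info("wrist"))
a=cv2.imread("pics/side0.png");b=cv2.imread("pics/top0.png")
cv2.imwrite("pics/top0b.png",cv2.resize(b,(800,600),interpolation=cv2.INTER_CUBIC))
E
```

```text
{'time': 0.0, 'joint_pos': array([ 5.89341746e+01,  7.51729367e+00,  8.53297566e+01,  7.03246249e-04,
        8.72614142e+01, -4.89358647e+00]), 'qd': array([ 0.04734241,  0.04024385, -0.04343997,  0.07601476,  0.09926975,
        0.03981532]), 'joint_efforts': array([-2.52841583e-04, -5.69410586e+01, -5.00544333e+01, -4.31786812e-04,
        1.51517481e-02, -2.81658413e-05]), 'tool_pos': array([264.35497105, 538.0465001 , 249.21704013]), 'tcp_rot': array([-89.99004756,   0.10800926,  63.82773616]), 'ft_force': array([-0.01476253, -0.94883225, -0.0421957 ]), 'wrist_torque': array([0.0359031 , 0.00372557, 0.00095   ]), 'finger_gap': 85.36044409135168}
19.0
side {'fx': 393.9494019614442, 'fy': 393.9494019614442, 'cx': 256.5233867575892, 'cy': 190.56772295701188, 'rvec': array([ 2.30433285, -0.29857081,  0.1279089 ]), 'tvec': array([-558.07234453,  238.79880346,  966.14449043])}
top {'fx': 406.9271636885883, 'fy': 406.9271636885883, 'cx': 248.77275477003815, 'cy': 192.39876772477615, 'rvec': array([ 2.10057295, -2.1620829 ,  0.16083954]), 'tvec': array([ 75.34701534, 579.7711911 , 932.40948979])}
{'fx': 288.13202780420033, 'fy': 288.13202780420033, 'cx': 249.5651591660547, 'cy': 191.5599810296804, 'hand_eye': array([[ 9.99999664e-01, -7.93419367e-04,  2.03763297e-04,
        -4.31392611e-01],
       [-4.44583836e-04, -3.16745575e-01,  9.48510434e-01,
        -1.23919391e+02],
       [-6.88025425e-04, -9.48510206e-01, -3.16745822e-01,
         8.10978711e+01],
       [ 0.00000000e+00,  0.00000000e+00,  0.00000000e+00,
         1.00000000e+00]])}
```

View pics/top0b.png

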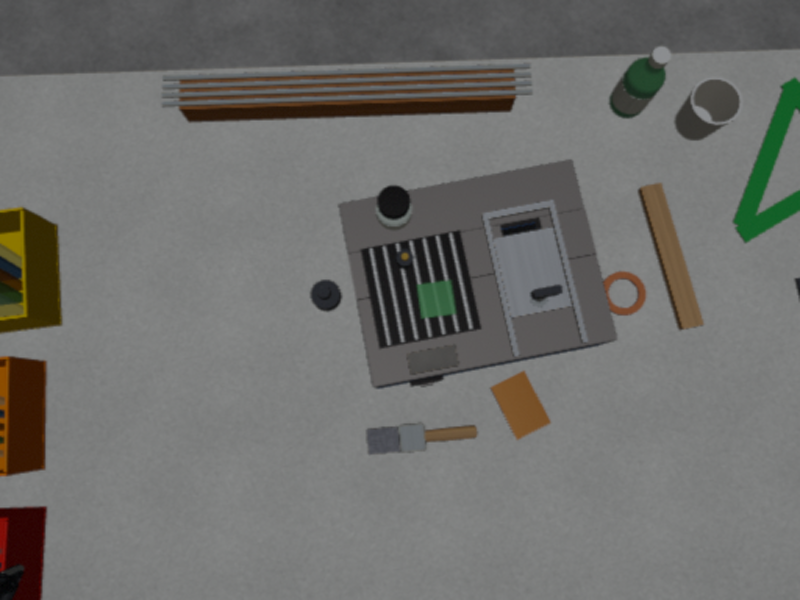

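View pics/side0.png

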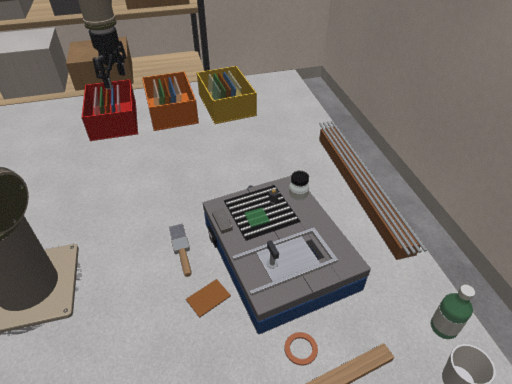

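```bash
cat > h.py <<'E'
import numpy as np,cv2
from bench import *
def ray(cam,uv,z):
    c=camera_info(cam);R=cv2.Rodrigues(c["rvec"])[0];o=-R.T@c["tvec"]
    d=R.T@np.array([(uv[0]-c["cx"])/c["fx"],(uv[1]-c["cy"])/c["fy"],1]);return o+d*(z-o[2])/d[2]
def wray(uv,z,s):
    from scipy.spatial.transform import Rotation as Ro
    c=camera_info("wrist");H=c["hand_eye"];T=np.eye(4);T[:3,:3]=Ro.from_euler("xyz",s["tcp_rot"],degrees=True).as_matrix();T[:3,3]=s["tool_pos"]
    M=T@H;d=M[:3,:3]@np.array([(uv[0]-c["cx"])/c["fx"],(uv[1]-c["cy"])/c["fy"],1]);o=M[:3,3];return o+d*(z-o[2])/d[2]
E
python3 - <<'E'
from h import *
k=.64
C=[ray("top",(u*k,v*k),100)[:2] for u,v in[(340,204),(573,160),(616,340),(374,386)]]
C=np.array(C);print(C.round(1));print("ctr",C.mean(0),[np.linalg.norm(C[i]-C[i-1]).round(1) for i in range(4)])
yv=C[0]-C[1]+C[3]-C[2];xv=C[0]-C[3]+C[1]-C[2]
print("yaw",np.degrees(np.arctan2(yv[1],yv[0]))-90,np.degrees(np.arctan2(xv[1],xv[0])))
b=cv2.imread("pics/top0.png");g=b.max(2);roi=np.zeros_like(g);roi[175:200,333:365]=1
m=((g<75)&(roi>0)).astype(np.uint8);ys,xs=np.nonzero(m);print(len(xs))
print(cv2.minAreaRect(np.c_[xs,ys].astype(np.float32)))
cv2.imwrite("pics/c.png",np.hstack([cv2.resize(b[95:235,300:400],None,fx=4,fy=4,interpolation=cv2.INTER_CUBIC),cv2.resize(cv2.imread("pics/side0.png")[220:290,235:325],(400,560),interpolation=cv2.INTER_CUBIC)]))
E
```

```text
[[ 721.8  126.9]
 [ 779.3 -225.3]
 [ 506.1 -266.6]
 [ 450.4   82.5]]
ctr [614.37340125 -70.62839064] [np.float64(275.0), np.float64(356.9), np.float64(276.4), np.float64(353.5)]
yaw 9.172254804407046 8.940158698015884
126
((351.75860595703125, 185.39657592773438), (7.984899520874023, 25.254566192626953), 68.19859313964844)
```

View pics/c.png

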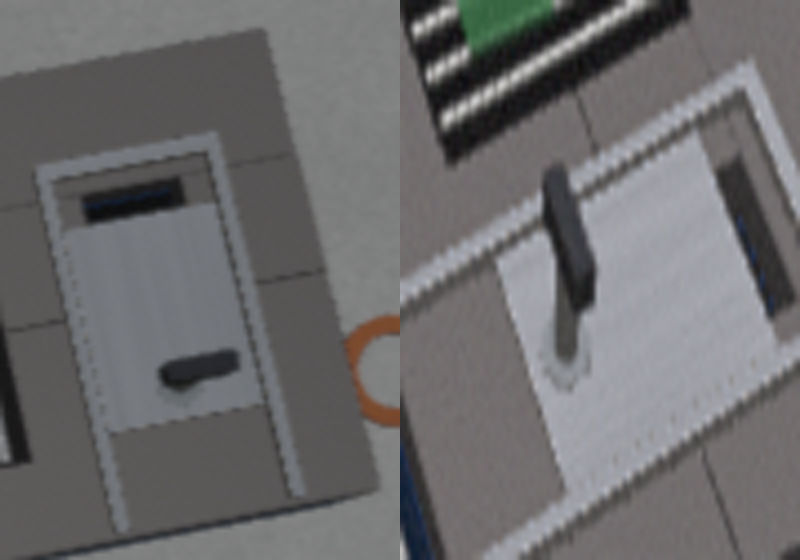

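Request:
arm_command(
  commands=[
    [60, [0.38, -0.97, 0], [0, 0, -7]],
    [60, [0.38, -0.97, 0], [0, 0, -7]],
    [60, [0.38, -0.97, 0], [0, 0, -7]],
    [60, [0.38, -0.97, 0], [0, 0, -7]],
    [60, [0.38, -0.97, 0], [0, 0, -7]],
  ],
)

```text
time: 0.52
tool_pos: [318.5, 390.8, 244.8]
tcp_rot: [-89.9, 0.4, 28.3]
ft_force: [1.0, 1.5, 0.1]
finger_gap: 51.2
```

Request:
arm_command(
  commands=[
    [60, [0.38, -0.97, 0], [0, 0, -7]],
    [60, [0.38, -0.97, 0], [0, 0, -7]],
    [60, [0.38, -0.97, 0], [0, 0, -6]],
    [60, [0.38, -0.97, 0], [0, 0, 0]],
    [60, [0.38, -0.97, 0], [0, 0, 0]],
  ],
)

```text
time: 0.93
tool_pos: [375.3, 237.5, 242.4]
tcp_rot: [-90.0, 0.6, 7.2]
ft_force: [0.5, -0.0, -0.4]
finger_gap: 51.3
```

Request:
arm_command(
  commands=[
    [60, [0.38, -0.97, 0], [0, 0, 0]],
    [60, [0.38, -0.97, 0], [0, 0, 0]],
    [60, [0.38, -0.97, 0], [0, 0, 0]],
    [60, [0.38, -0.97, 0], [0, 0, 0]],
    [60, [0.38, -0.97, 0], [0, 0, 0]],
  ],
)

```text
time: 1.35
tool_pos: [432.2, 84.0, 240.9]
tcp_rot: [-90.0, 0.7, 7.2]
ft_force: [0.9, 0.5, -0.8]
finger_gap: 51.6
```

Request:
arm_command(
  commands=[
    [60, [0.38, -0.97, 0], [0, 0, 0]],
    [60, [0.38, -0.97, 0], [0, 0, 0]],
    [60, [0.38, -0.97, 0], [0, 0, 0]],
    [60, [0.38, -0.97, 0], [0, 0, 0]],
    [60, [0.38, -0.97, 0], [0, 0, 0]],
  ],
)

```text
time: 1.77
tool_pos: [489.3, -69.6, 239.3]
tcp_rot: [-90.0, 0.8, 7.1]
ft_force: [1.1, 0.1, -0.5]
finger_gap: 51.2
```

Run:
```python
from h import *
print(ray("top",(345,192),105),ray("top",(350.7,186.7),160))
```

```text
[ 566.69479132 -159.19828186  105.        ] [ 569.06338163 -159.40030868  160.        ]
```

Request:
arm_command(
  commands=[
    [60, [0.88, -0.98, 0], [0, -0.8, 2]],
    [60, [0.88, -0.98, 0], [0, 0, 0]],
    [60, [0.88, -0.98, 0], [0, 0, 0]],
    [60, [0, 0, 0], [0, 0, 0]],
  ],
)

```text
time: 2.1
tool_pos: [570.1, -167.9, 234.7]
tcp_rot: [-90.0, 0.3, 9.0]
ft_force: [0.3, -0.1, -1.8]
finger_gap: 51.3
```

Run:
```python
from h import *
s=sense();i=snapshot("wrist");cv2.imwrite("pics/w1.png",i);print(s["tool_pos"],s["tcp_rot"],s["ft_force"],s["joint_pos"])
np.save("s1.npy",np.r_[s["tool_pos"],s["tcp_rot"]])
```

```text
[ 570.12914917 -167.88332124  234.67350228] [-90.04509318   0.25467744   8.97051724] [ 0.31682356 -0.14082961 -1.80114169] [-21.25224701   7.21333261  87.1797572   -0.16760813  85.80429064
 -30.21031373]
```

View pics/w1.png

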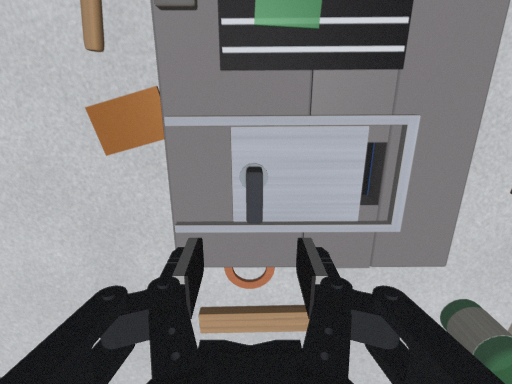

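Run:
```python
from h import *
i=cv2.imread("pics/w1.png");g=i.max(2);s=np.load("s1.npy");s=dict(tool_pos=s[:3],tcp_rot=s[3:])
for r in range(160,230,4): print(r,g[r,240:270].tolist())
for uv in[(254.5,172),(254.5,223)]: print(wray(uv,165,s))
rail=[wray(p,110,s) for p in[(180,121),(400,120.5),(180,229),(395,229)]]
for a,b in((0,1),(2,3)): d=rail[b]-rail[a];print(np.degrees(np.arctan2(d[1],d[0])),rail[a],rail[b])
print("centre rails y-mid",sum(rail)/4)
```

```text
160 [187, 184, 184, 185, 186, 184, 183, 185, 184, 184, 183, 183, 183, 186, 186, 184, 186, 186, 182, 184, 185, 182, 184, 185, 183, 182, 185, 182, 181, 183]
164 [181, 180, 183, 182, 181, 184, 171, 159, 141, 144, 149, 153, 153, 156, 159, 164, 160, 150, 141, 141, 166, 181, 180, 180, 183, 182, 182, 182, 183, 182]
168 [183, 182, 160, 154, 160, 159, 126, 61, 37, 34, 34, 37, 37, 34, 35, 34, 35, 39, 37, 32, 37, 76, 159, 160, 157, 177, 180, 179, 181, 180]
172 [157, 160, 164, 162, 158, 149, 79, 46, 51, 57, 58, 57, 60, 54, 58, 59, 57, 58, 58, 60, 52, 42, 77, 158, 163, 167, 163, 174, 184, 184]
176 [163, 166, 165, 164, 158, 140, 70, 67, 68, 68, 74, 72, 73, 74, 73, 74, 72, 77, 75, 73, 72, 67, 76, 152, 164, 166, 165, 163, 173, 182]
180 [160, 162, 165, 162, 160, 139, 67, 65, 70, 70, 74, 76, 77, 72, 73, 73, 73, 75, 72, 75, 70, 70, 76, 153, 164, 166, 169, 175, 183, 181]
184 [186, 183, 167, 162, 160, 152, 81, 71, 67, 72, 69, 76, 72, 73, 73, 73, 71, 73, 73, 74, 69, 65, 75, 152, 166, 172, 177, 179, 180, 180]
188 [184, 183, 186, 185, 187, 176, 86, 64, 70, 72, 77, 71, 72, 72, 72, 72, 77, 73, 74, 71, 69, 67,
[... 1091 characters left out ...]
 74, 72, 72, 71, 64, 124, 175, 179, 180, 181, 180, 180, 179]
224 [86, 85, 86, 86, 85, 86, 84, 85, 85, 86, 85, 85, 85, 85, 87, 84, 85, 86, 85, 85, 88, 88, 92, 89, 86, 87, 90, 87, 86, 87]
228 [179, 177, 179, 176, 178, 175, 178, 179, 179, 180, 178, 178, 178, 176, 177, 177, 178, 176, 177, 177, 178, 175, 175, 176, 175, 177, 178, 176, 177, 177]
[ 568.53109388 -137.17715763  165.        ]
[ 574.74014204 -175.33258589  165.        ]
9.080972482633074 [ 502.42157351 -117.37192178  110.        ] [684.7517472  -88.22946035 110.        ]
9.065632909986608 [ 510.38490749 -217.5850701   110.        ] [ 712.01394546 -185.41336257  110.        ]
centre rails y-mid [ 602.39304342 -152.1499537   110.        ]
```

Request:
arm_command(
  commands=[
    [60, [0.05, 0.37, -0.2], [0, 0, 0]],
    [60, [0, 0, -0.7], [0, 0, 0]],
    [60, [0, 0, -0.7], [0, 0, 0]],
    [60, [0, 0, -0.6], [0, 0, 0]],
    [60, [0, 0, 0], [0, 0, 0]],
  ],
)

```text
time: 2.57
tool_pos: [568.7, -147.9, 166.7]
tcp_rot: [-89.9, 0.2, 9.0]
ft_force: [-0.5, 1.1, -0.8]
finger_gap: 51.5
```

Request:
arm_command(
  commands=[
    [60, [0.05, -0.15, -0.15], [0, -0.2, 0]],
    [60, [0.04, -0.14, -0.14], [0, 0, 0]],
    [60, [0, 0, 0], [0, 0, 0]],
  ],
)

```text
time: 2.82
tool_pos: [570.8, -153.1, 159.1]
tcp_rot: [-89.9, -0.0, 9.3]
ft_force: [-0.6, 0.2, 0.2]
finger_gap: 51.4
```

Request:
arm_command(
  commands=[
    [60, [0.04, -0.12, -0.03], [0, 0, -0.2]],
    [60, [0, 0, 0], [0, 0, 0]],
    [60, [0, 0, 0], [0, 0, 0]],
  ],
)

```text
time: 3.07
tool_pos: [573.5, -157.3, 161.1]
tcp_rot: [-90.0, -0.3, 9.0]
ft_force: [-0.4, -0.4, 0.5]
finger_gap: 50.8
```

Run:
```python
from h import *
s=sense();i=snapshot("wrist");cv2.imwrite("pics/w2.png",i);print(s["tool_pos"],s["tcp_rot"],s["ft_force"])
```

```text
[ 573.48977253 -157.26433715  161.12395897] [-89.99510955  -0.26533476   9.04066312] [-0.40785251 -0.43673871  0.49360004]
```

View pics/w2.png

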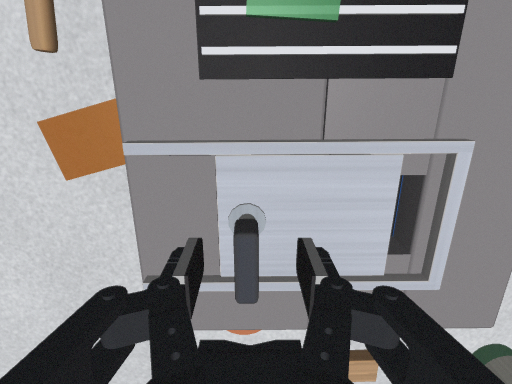

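Request:
arm_command(
  commands=[
    [60, [-0.06, 0.03, -0.14], [0, 0.25, 0]],
    [60, [0, 0, 0], [0, 0, 0]],
    [40, [0, 0, 0], [0, 0, 0]],
  ],
  force=40,
)

```text
time: 3.37
tool_pos: [572.3, -157.0, 158.0]
tcp_rot: [-90.0, -0.1, 9.0]
ft_force: [0.3, 0.7, -0.4]
finger_gap: 40.5
```

Request:
arm_command(
  commands=[
    [0, [0, 0, 0], [0, 0, 0]],
    [0, [0, 0, 0], [0, 0, 0]],
    [0, [0, 0, 0], [0, 0, 0]],
    [0, [0, 0, 0], [0, 0, 0]],
  ],
)

```text
time: 3.7
tool_pos: [572.2, -156.8, 157.9]
tcp_rot: [-90.0, -0.1, 9.0]
ft_force: [-0.5, -0.8, 0.1]
finger_gap: 11.0
```

Request:
arm_command(
  commands=[
    [0, [0.13, 0.021, 0], [0, 0, 0]],
    [0, [0.13, 0.021, 0], [0, 0, 0]],
    [0, [0.13, 0.021, 0], [0, 0, 0]],
    [0, [0.13, 0.021, 0], [0, 0, 0]],
    [0, [0, 0, 0], [0, 0, 0]],
  ],
)

```text
time: 4.12
tool_pos: [588.0, -154.3, 157.9]
tcp_rot: [-90.0, 0.1, 9.0]
ft_force: [-2.2, -0.7, 2.2]
finger_gap: 11.4
```

Request:
arm_command(
  commands=[
    [0, [0.06, 0.01, 0], [0, 0, 0]],
    [0, [0.06, 0.01, 0], [0, 0, 0]],
    [0, [0.06, 0.01, 0], [0, 0, 0]],
  ],
)

```text
time: 4.37
tool_pos: [594.0, -153.3, 157.9]
tcp_rot: [-90.0, 0.1, 9.0]
ft_force: [-3.8, -0.3, 2.1]
finger_gap: 11.7
```

Request:
arm_command(
  commands=[
    [0, [0.05, 0.008, 0], [0, 0, 0]],
    [0, [0.05, 0.008, 0], [0, 0, 0]],
  ],
)

```text
time: 4.53
tool_pos: [597.2, -152.8, 157.9]
tcp_rot: [-90.0, 0.1, 9.0]
ft_force: [-3.9, 0.5, 3.9]
finger_gap: 11.3
```

Request:
arm_command(
  commands=[
    [0, [0.04, 0.006, 0], [0, 0, 0]],
  ],
)

```text
time: 4.62
tool_pos: [598.6, -152.5, 157.9]
tcp_rot: [-90.0, 0.1, 9.0]
ft_force: [-3.9, -0.2, 2.2]
finger_gap: 11.5
```

Request:
arm_command(
  commands=[
    [0, [0.04, 0.006, 0], [0, 0, 0]],
  ],
)

```text
time: 4.7
tool_pos: [599.9, -152.3, 157.9]
tcp_rot: [-90.0, 0.1, 9.0]
ft_force: [-3.8, 0.1, 1.8]
finger_gap: 11.3
```

Request:
arm_command(
  commands=[
    [0, [0.03, 0.005, 0], [0, 0, 0]],
  ],
)

```text
time: 4.78
tool_pos: [600.9, -152.1, 157.9]
tcp_rot: [-90.0, 0.1, 9.0]
ft_force: [-3.4, -0.8, 2.9]
finger_gap: 11.2
```

Request:
arm_command(
  commands=[
    [0, [0.03, 0.005, 0], [0, 0, 0]],
  ],
)

```text
time: 4.87
tool_pos: [601.2, -152.1, 157.6]
tcp_rot: [-90.0, 0.2, 9.0]
ft_force: [-9.5, -1.7, 3.8]
finger_gap: 11.1
```

Request:
arm_command(
  commands=[
    [0, [0.03, 0.005, 0], [0, 0, 0]],
  ],
)

```text
time: 4.95
tool_pos: [601.2, -152.1, 157.2]
tcp_rot: [-89.9, 0.4, 9.0]
ft_force: [-7.9, -0.5, 3.3]
finger_gap: 11.2
```

Request:
arm_command(
  commands=[
    [0, [0, 0, 0], [0, 0, 0]],
  ],
)

```text
time: 5.03
tool_pos: [601.1, -152.2, 157.1]
tcp_rot: [-89.9, 0.4, 9.0]
ft_force: [-3.1, 0.9, 3.2]
finger_gap: 11.1
```

Request:
arm_command(
  commands=[
    [0, [0, 0, -0.05], [0, -0.3, 0]],
    [0, [0, 0, -0.05], [0, 0, 0]],
  ],
)

```text
time: 5.2
tool_pos: [601.0, -152.2, 154.4]
tcp_rot: [-90.0, 0.1, 9.0]
ft_force: [-4.2, 0.5, 3.9]
finger_gap: 11.4
```

Request:
arm_command(
  commands=[
    [0, [0, 0, -0.04], [0, 0, 0]],
  ],
)

```text
time: 5.28
tool_pos: [601.1, -152.2, 153.3]
tcp_rot: [-90.0, 0.1, 9.0]
ft_force: [-5.4, -0.3, 4.1]
finger_gap: 11.4
```

Request:
arm_command(
  commands=[
    [0, [0, 0, -0.04], [0, 0, 0]],
  ],
)

```text
time: 5.37
tool_pos: [601.0, -152.2, 152.3]
tcp_rot: [-90.0, 0.1, 9.0]
ft_force: [-5.6, 0.2, 5.6]
finger_gap: 11.0
```

Request:
arm_command(
  commands=[
    [0, [0, 0, -0.035], [0, 0, 0]],
  ],
)

```text
time: 5.45
tool_pos: [601.0, -152.1, 151.3]
tcp_rot: [-90.0, 0.1, 9.0]
ft_force: [-5.0, 0.3, 5.5]
finger_gap: 11.4
```

Request:
arm_command(
  commands=[
    [0, [0, 0, -0.035], [0, 0, 0]],
  ],
)

```text
time: 5.53
tool_pos: [601.1, -152.2, 150.5]
tcp_rot: [-90.0, 0.1, 9.0]
ft_force: [-5.1, 0.8, 5.7]
finger_gap: 11.3
```

Request:
arm_command(
  commands=[
    [0, [0, 0, -0.035], [0, 0, 0]],
  ],
)

```text
time: 5.62
tool_pos: [601.1, -152.2, 149.7]
tcp_rot: [-90.0, 0.1, 9.0]
ft_force: [-5.9, 0.9, 5.2]
finger_gap: 11.3
```

Request:
arm_command(
  commands=[
    [0, [0, 0, -0.04], [0, 0, 0]],
    [0, [0, 0, -0.04], [0, 0, 0]],
  ],
)

```text
time: 5.78
tool_pos: [601.1, -152.2, 147.8]
tcp_rot: [-90.0, 0.0, 9.0]
ft_force: [-6.4, 0.7, 5.9]
finger_gap: 11.1
```

Request:
arm_command(
  commands=[
    [0, [0, 0, -0.035], [0, 0, 0]],
  ],
)

```text
time: 5.87
tool_pos: [601.0, -152.1, 147.1]
tcp_rot: [-90.0, 0.0, 9.0]
ft_force: [-5.8, 0.5, 6.6]
finger_gap: 11.6
```

Request:
arm_command(
  commands=[
    [0, [0, 0, -0.035], [0, 0, 0]],
  ],
)

```text
time: 5.95
tool_pos: [601.1, -152.2, 146.5]
tcp_rot: [-90.0, 0.0, 9.0]
ft_force: [-6.7, 1.0, 6.8]
finger_gap: 11.1
```

Request:
arm_command(
  commands=[
    [0, [0, 0, -0.045], [0, 0, 0]],
  ],
)

```text
time: 6.03
tool_pos: [601.1, -152.2, 145.6]
tcp_rot: [-90.0, 0.0, 9.0]
ft_force: [-7.1, 0.9, 6.5]
finger_gap: 11.6
```

Request:
arm_command(
  commands=[
    [0, [0, 0, -0.045], [0, 0, 0]],
  ],
)

```text
time: 6.12
tool_pos: [601.1, -152.2, 144.7]
tcp_rot: [-90.0, 0.0, 9.0]
ft_force: [-7.5, 1.2, 6.5]
finger_gap: 11.2
```

Request:
arm_command(
  commands=[
    [0, [0, 0, -0.045], [0, 0, 0]],
  ],
)

```text
time: 6.2
tool_pos: [601.1, -152.2, 143.9]
tcp_rot: [-90.0, 0.0, 9.0]
ft_force: [-6.8, 1.2, 8.6]
finger_gap: 11.0
```

Request:
arm_command(
  commands=[
    [0, [0, 0, -0.045], [0, 0, 0]],
  ],
)

```text
time: 6.28
tool_pos: [601.1, -152.2, 143.1]
tcp_rot: [-90.0, 0.0, 9.0]
ft_force: [-7.1, 0.5, 8.1]
finger_gap: 11.4
```

Request:
arm_command(
  commands=[
    [0, [0, 0, -0.045], [0, 0, 0]],
  ],
)

```text
time: 6.37
tool_pos: [601.0, -152.2, 142.3]
tcp_rot: [-90.0, 0.0, 9.0]
ft_force: [-8.1, 1.1, 8.6]
finger_gap: 11.0
```

Request:
arm_command(
  commands=[
    [0, [0, 0, -0.045], [0, 0, 0]],
  ],
)

```text
time: 6.45
tool_pos: [601.1, -152.2, 141.7]
tcp_rot: [-90.1, 0.0, 9.0]
ft_force: [-7.7, 1.9, 8.7]
finger_gap: 11.4
```

Request:
arm_command(
  commands=[
    [0, [0, 0, -0.045], [0, 0, 0]],
  ],
)

```text
time: 6.53
tool_pos: [601.1, -152.2, 141.0]
tcp_rot: [-90.1, 0.0, 9.0]
ft_force: [-6.5, 0.5, 9.3]
finger_gap: 11.4
```

Request:
arm_command(
  commands=[
    [0, [0, 0, -0.045], [0, 0, 0]],
  ],
)

```text
time: 6.62
tool_pos: [601.1, -152.2, 140.3]
tcp_rot: [-90.1, 0.0, 9.0]
ft_force: [-7.2, 1.3, 8.4]
finger_gap: 11.3
```

Request:
arm_command(
  commands=[
    [0, [0, 0, -0.045], [0, 0, 0]],
  ],
)

```text
time: 6.7
tool_pos: [601.1, -152.2, 139.7]
tcp_rot: [-90.1, 0.0, 9.0]
ft_force: [-8.3, 1.0, 9.3]
finger_gap: 11.2
```

Request:
arm_command(
  commands=[
    [0, [0, 0, -0.045], [0, 0, 0]],
  ],
)

```text
time: 6.78
tool_pos: [601.1, -152.2, 139.1]
tcp_rot: [-90.1, 0.0, 9.0]
ft_force: [-7.2, 1.2, 9.5]
finger_gap: 11.5
```

Request:
arm_command(
  commands=[
    [0, [0, 0, -0.045], [0, 0, 0]],
  ],
)

```text
time: 6.87
tool_pos: [601.1, -152.2, 138.6]
tcp_rot: [-90.1, -0.0, 9.0]
ft_force: [-7.3, 1.6, 8.9]
finger_gap: 11.4
```

Request:
arm_command(
  commands=[
    [0, [0, 0, -0.045], [0, 0, 0]],
  ],
)

```text
time: 6.95
tool_pos: [601.1, -152.2, 138.0]
tcp_rot: [-90.1, -0.0, 9.0]
ft_force: [-7.8, 1.2, 10.4]
finger_gap: 11.4
```

Request:
arm_command(
  commands=[
    [0, [0, 0, -0.045], [0, 0, 0]],
  ],
)

```text
time: 7.03
tool_pos: [601.1, -152.2, 137.6]
tcp_rot: [-90.1, -0.0, 9.0]
ft_force: [-7.4, 1.3, 10.2]
finger_gap: 11.0
```

Request:
arm_command(
  commands=[
    [0, [0, 0, -0.045], [0, 0, 0]],
  ],
)

```text
time: 7.12
tool_pos: [601.1, -152.2, 137.1]
tcp_rot: [-90.1, -0.0, 9.0]
ft_force: [-7.4, 1.2, 10.3]
finger_gap: 11.3
```

Request:
arm_command(
  commands=[
    [0, [0, 0, -0.045], [0, 0, 0]],
  ],
)

```text
time: 7.2
tool_pos: [601.1, -152.2, 136.8]
tcp_rot: [-90.1, -0.0, 9.0]
ft_force: [-9.1, 1.9, 13.7]
finger_gap: 11.2
```

Request:
arm_command(
  commands=[
    [0, [0, 0, -0.045], [0, 0, 0]],
  ],
)

```text
time: 7.28
tool_pos: [601.1, -152.2, 136.8]
tcp_rot: [-90.1, -0.0, 9.0]
ft_force: [-9.8, 1.9, 13.6]
finger_gap: 11.4
```

Request:
arm_command(
  commands=[
    [0, [0, 0, -0.035], [0, 0, -4]],
    [0, [0, 0, -0.035], [0, 0, -4]],
  ],
)

```text
time: 7.45
tool_pos: [601.1, -152.2, 137.0]
tcp_rot: [-90.1, -0.0, 0.9]
ft_force: [-9.0, 1.1, 10.4]
finger_gap: 11.2
```

```bash
python3 -c "
from bench import *
print(sense())"
```

```text
{'time': 7.45, 'joint_pos': array([-18.8786019 ,  14.87666569,  88.94330184,  -0.1172265 ,
        76.09273178, -19.76479361]), 'qd': array([ 7.06380865e-02, -5.04602937e-02, -1.63999208e-01, -1.01522359e-01,
        4.39829718e-03,  4.77622701e+01]), 'joint_efforts': array([  0.54373847, -55.99639177, -46.67665958,   0.48480934,
        -3.12099338,  -2.02154718]), 'tool_pos': array([ 601.05684388, -152.15198073,  137.02066995]), 'tcp_rot': array([-9.01366391e+01, -4.36376423e-02,  9.14332587e-01]), 'ft_force': array([-8.95414086,  1.10069941, 10.3703562 ]), 'wrist_torque': array([ 0.32454171,  1.41496078, -0.0038652 ]), 'finger_gap': 11.150295234399005}
```

Request:
arm_command(
  commands=[
    [0, [0, 0, -0.035], [0, 0, -6]],
    [0, [0, 0, -0.035], [0, 0, -6]],
    [0, [0, 0, -0.035], [0, 0, -6]],
  ],
)

```text
time: 7.7
tool_pos: [600.9, -152.1, 137.1]
tcp_rot: [-90.2, -0.1, -17.8]
ft_force: [-8.8, 2.7, 10.0]
finger_gap: 11.2
```

Request:
arm_command(
  commands=[
    [0, [0, 0, -0.035], [0, 0, -6]],
    [0, [0, 0, -0.035], [0, 0, -6]],
    [0, [0, 0, -0.035], [0, 0, -6]],
  ],
)

```text
time: 7.95
tool_pos: [600.9, -152.1, 137.1]
tcp_rot: [-90.2, -0.1, -36.7]
ft_force: [-8.1, 1.7, 11.3]
finger_gap: 11.1
```

```bash
python3 -c "
from bench import *
print(sense()['wrist_torque'],sense()['joint_pos'])"
```

```text
[ 3.53522151e-01  1.42957511e+00 -1.16370824e-03] [-18.84422381  14.90463302  88.90591067  -0.18422196  76.16248242
  17.94423016]
```

Request:
arm_command(
  commands=[
    [0, [0, 0, -0.035], [0, 0, -6]],
    [0, [0, 0, -0.035], [0, 0, -6]],
    [0, [0, 0, -0.035], [0, 0, -6]],
  ],
)

```text
time: 8.2
tool_pos: [600.8, -152.0, 137.1]
tcp_rot: [-90.2, -0.1, -55.7]
ft_force: [-8.7, 0.9, 11.5]
finger_gap: 11.1
```

Request:
arm_command(
  commands=[
    [0, [0, 0, -0.035], [0, 0, -6]],
    [0, [0, 0, -0.035], [0, 0, -6]],
  ],
)

```text
time: 8.37
tool_pos: [600.8, -152.0, 137.1]
tcp_rot: [-90.2, -0.1, -68.3]
ft_force: [-9.0, 1.7, 11.2]
finger_gap: 11.2
```

Request:
arm_command(
  commands=[
    [0, [0, 0, -0.035], [0, 0, -4]],
    [0, [0, 0, -0.035], [0, 0, -2]],
  ],
)

```text
time: 8.53
tool_pos: [600.7, -151.9, 137.0]
tcp_rot: [-90.2, -0.1, -74.9]
ft_force: [-8.4, 1.8, 11.1]
finger_gap: 11.4
```

```bash
python3 -c "
from bench import *
print(sense()['wrist_torque'],sense()['tcp_rot'],sense()['qd'])"
```

```text
[0.26911326 1.37003018 0.03518414] [-90.15385268  -0.13022797 -74.86444882] [ 1.67517850e-02 -8.86408712e-02  1.27183137e-01 -1.24669270e-02
 -5.76010803e-02  2.44954929e+01]
```

Request:
arm_command(
  commands=[
    [0, [0.01, 0, -0.02], [0, 0, 0]],
  ],
)

```text
time: 8.62
tool_pos: [600.8, -151.9, 137.4]
tcp_rot: [-90.2, -0.1, -75.0]
ft_force: [-10.5, 1.2, 9.8]
finger_gap: 11.0
```

Request:
arm_command(
  commands=[
    [0, [0.01, 0, 0.02], [0, 0, 0]],
    [0, [0.01, 0, 0.02], [0, 0, 0]],
  ],
)

```text
time: 8.78
tool_pos: [600.7, -151.9, 139.8]
tcp_rot: [-90.2, -0.1, -75.1]
ft_force: [-8.9, 1.3, 8.8]
finger_gap: 11.1
```

Request:
arm_command(
  commands=[
    [0, [0.01, 0, 0.02], [0, 0, 0]],
    [0, [0.01, 0, 0.02], [0, 0, 0]],
  ],
)

```text
time: 8.95
tool_pos: [600.8, -151.9, 142.4]
tcp_rot: [-90.3, -0.1, -75.1]
ft_force: [-8.6, 1.2, 9.0]
finger_gap: 11.2
```

Request:
arm_command(
  commands=[
    [0, [0.005, 0, 0], [0, 0, 0]],
  ],
)

```text
time: 9.03
tool_pos: [600.8, -152.0, 143.1]
tcp_rot: [-90.3, -0.1, -75.1]
ft_force: [-7.7, 1.6, 8.6]
finger_gap: 11.2
```

Request:
arm_command(
  commands=[
    [0, [0, 0, 0], [0, 0, 0]],
  ],
)

```text
time: 9.12
tool_pos: [600.7, -151.9, 143.7]
tcp_rot: [-90.3, -0.1, -75.1]
ft_force: [-7.1, 0.6, 6.9]
finger_gap: 11.0
```

Request:
arm_command(
  commands=[
    [0, [0, 0, 0], [0, 0, 0]],
  ],
)

```text
time: 9.2
tool_pos: [600.7, -151.9, 144.4]
tcp_rot: [-90.3, -0.1, -75.1]
ft_force: [-7.3, 0.9, 6.8]
finger_gap: 11.3
```

Request:
arm_command(
  commands=[
    [0, [0, 0, 0], [0, 0, 0]],
  ],
)

```text
time: 9.28
tool_pos: [600.7, -151.9, 144.7]
tcp_rot: [-90.3, -0.1, -75.1]
ft_force: [-4.3, -0.2, 2.2]
finger_gap: 11.1
```

Request:
arm_command(
  commands=[
    [0, [0.03, 0.005, 0], [0, 0, 0]],
  ],
)

```text
time: 9.37
tool_pos: [600.9, -151.8, 144.6]
tcp_rot: [-90.4, -0.1, -75.1]
ft_force: [-10.6, -1.8, 5.7]
finger_gap: 10.9
```

Request:
arm_command(
  commands=[
    [0, [0.03, 0.005, 0], [0, 0, 0]],
  ],
)

```text
time: 9.45
tool_pos: [600.9, -151.9, 144.5]
tcp_rot: [-90.5, -0.1, -75.1]
ft_force: [-10.3, 0.4, 6.8]
finger_gap: 11.3
```

Request:
arm_command(
  commands=[
    [0, [0, 0, 0], [0, 0, 0]],
    [0, [0, 0, 0.01], [0, 0, 0]],
  ],
)

```text
time: 9.62
tool_pos: [600.7, -151.9, 144.8]
tcp_rot: [-90.5, -0.1, -75.1]
ft_force: [-2.6, -0.1, 0.2]
finger_gap: 11.3
```

Request:
arm_command(
  commands=[
    [50, [0, 0, 0], [0, 0, 0]],
    [50, [0, 0, 0], [0, 0, 0]],
    [50, [0, 0, 0], [0, 0, 0]],
    [50, [0, 0, 0], [0, 0, 0]],
  ],
)

```text
time: 9.95
tool_pos: [602.1, -151.7, 144.1]
tcp_rot: [-90.4, -0.1, -75.1]
ft_force: [-0.5, 0.4, 0.2]
finger_gap: 42.5
```

Released with no load. Rise and look.

Request:
arm_command(
  commands=[
    [50, [0, 0, 0.3], [0, 0, 0]],
    [50, [0, 0, 0.6], [0, 0, 0]],
    [50, [0, 0, 0.9], [0, 0, 0]],
    [50, [0, 0, 0.9], [0, 0, 0]],
    [50, [0, 0, 0], [0, 0, 0]],
  ],
)

```text
time: 10.37
tool_pos: [600.4, -150.7, 227.3]
tcp_rot: [-90.6, 0.1, -75.0]
ft_force: [1.0, 0.4, 1.0]
finger_gap: 42.6
```

Request:
arm_command(
  commands=[
    [50, [0, 0, 0], [0, 0, 0]],
    [50, [0, 0, 0], [0, 0, 0]],
  ],
)

```text
time: 10.53
tool_pos: [601.7, -151.0, 230.5]
tcp_rot: [-90.3, -0.1, -75.0]
ft_force: [0.1, 0.7, 0.1]
finger_gap: 43.1
```

Run:
```python
from h import *
s=sense();i=snapshot("wrist");print(s["tool_pos"],s["tcp_rot"],s["ft_force"])
r=cv2.resize(snapshot("side")[170:330,180:380],(480,384),interpolation=cv2.INTER_CUBIC)
w=cv2.resize(i,(320,240));o=np.zeros((384,800,3),np.uint8);o[:,:480]=r;o[:240,480:]=w;cv2.imwrite("pics/e.png",o);cv2.imwrite("pics/w3.png",i)
```

```text
[ 601.72046191 -151.04222652  230.47112042] [-9.03481283e+01 -8.61461342e-02 -7.50397942e+01] [0.07359815 0.6571632  0.13491406]
```

View pics/e.png

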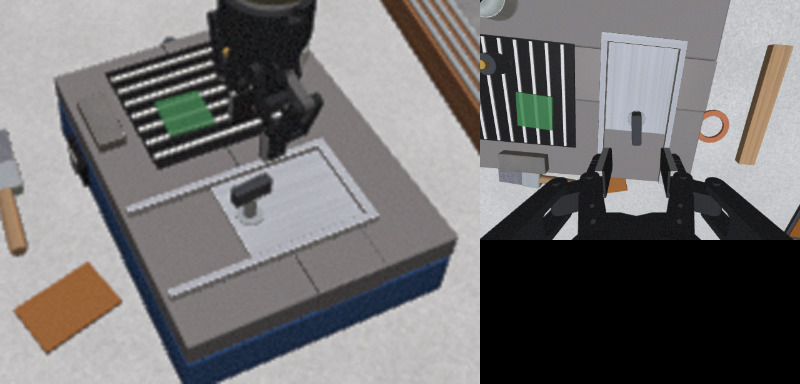

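View pics/w3.png

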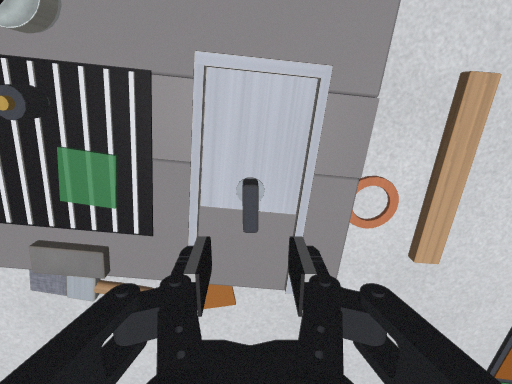

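```bash
python3 -c "
from bench import *
print(hand_in())"
```

```text
the job is handed in; nothing more can be done
None
```

The hatch is home and the T-handled stud is locked. I handed the job in at about 10.6 s of the 48 s allowed.

- **Hatch:** I gripped the crossbar and slid the hatch about 29 mm to its end stop. Friction was about 4 N, and the force stayed at about 11 N or less against the stop. After locking, I pushed it again and it was still stiff at the stop, at x 600.9 against 601.2 mm at first contact. That 0.3 mm difference is within what I would expect from the grip having turned.
- **Stud:** I pressed it in about 21 mm, where it met the bottom. Total force was about 14 N, of which only about 3 N was on the bottom itself. I turned it clockwise 84° (1.47 rad) and let its spring lift it. It stopped about 6 mm above where the ledge should be (4.9 mm was expected), with the upward load falling from 7 N to 0. The 1 mm difference may be slip in the grip.
- **Last pictures:** the plate is against the frame, and the crossbar stayed at the turned angle after I let go. The glass offcut, stone, jar, foil roll and batten show no visible change. I did not measure the bystanders' positions again, and the last pictures do not show the lead weight clearly. The gripper was open and about 85 mm above its release height, with no contact force.

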